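Unhook the oil stone from its sprung honing cradle

ROBOT

A 6-joint arm with a two-finger parallel gripper is mounted at the origin on the work surface; the furniture and walls round the work are solid. World frame = base frame: x ahead of the robot, y to its left, z up, the work surface at z = 0. Lengths are in m, angles in rad, forces in N, time in s.
With the tool pointing down it reaches from about 0.375 to 0.9 m from the base axis. Payload 3.1 kg.
Tool frame: the origin (TCP) lies between the finger pads; the fingertips stand 11 mm ahead of it and the grasp point (between the pads) lies 8 mm behind it; z points along the fingers, y is the direction in which the jaws open and shut (so a half turn about z gives the same grasp; the last joint's range is limited). The gripper opens to 85 mm and grips with 20 to 120 N. Pads are 22 mm wide; open, the fingers measure 114 mm over their backs; the gripper's body (76 mm by 85 mm) begins 54 mm behind the grasp point. The pads swing forward as they close: fully open they stand 13 mm farther back than shut.
Start: joints at [-1.438, 0.527, 1.433, -0, 1.181, -0.178], TCP at [0.192, -0.595, 0.242] pointing down, gripper open.
Joint ranges: [-3.08, 3.08], [-0.75, 2.2], [0.22, 2.44], [-1.43, 4.57], [0, 2.65], [-2.85, 2.85]. Speed limits (rad/s): [2.79, 2.79, 3.14, 3.14, 3.14, 3.14].

INTERFACE

Orientations are given as a unit quaternion [x, y, z, w].
In Python, from station import manip gives the robot as it stands. The module is installed in compiled form; this text tells all that it offers.
- The arm moves only by the tool arm_command, never from a script. Its argument "rows" is a list of rows, each a list of 3 entries, a list of its own where there are three numbers: the shift along the world's x, y, z in mm, then the turn about the world's z in rad, then the closure, from -1 (fully open) to 1 (shut), so that 0 is half open. A call has 1 to 12 rows; each row shifts and turns the commanded pose from where the row before left it; what a row does not reach is not made up. A row lasts 1/8 s, in which the tool goes at most 62.5 mm and 10.7 degrees, less where a joint would pass 70% of its speed; a pose out of reach is approached as far as the arm can. A call with a gripper value outside its range is refused whole. The fingers move at their own pace and stop on an object; "squeeze" is the grip in N (left out, the last holds). Time passes only in rows, so rows that do not move let the fingers close. It gives the time, the measured TCP pose, the force and the opening at its end, in the units of the state.
- manip.sense(): the state, without advancing time (a new reading comes with each control period).
- manip.snapshot(name): name is "scene" or "top" or "wrist"; returns the picture (420x560x3 uint8, blue, green, red); there is no depth.
- manip.get_calibration(name): a dict with "fovy" (degrees; the focal length in pixels is half the picture's height over the tangent of half this angle, whatever the lens; pixels are square), "cx", "cy" (the principal point, pixels), "R" (3x3) and "t" (3): a world point X has camera coordinates R X + t. Camera axes: x right, y down, z forward; pixel columns grow to the right and rows downward; lengths in m; the calibration is good to about 2 mm. A picture is of the moment at which its call begins: read the wrist's pose just before it. get_calibration takes no time and is no camera call; for the wrist camera it gives the pose at the moment of the call.
- manip.sign_off(): hands the job in, once; it reports no verdict.
The state is a dict: "t": time; "q": joint angles; "qd": joint speeds; "tau": joint torques, N m; "tcp_pos": TCP position; "tool_rot": TCP orientation; "force": force on the tool from outside, world axes, zero at the start; "ft_torque": the same for the moment, N m; "finger_gap": opening from 0.0 (shut) to 1.0 (fully open).
Only numpy, scipy, OpenCV 4.12 (cv2) and the standard library are available. Lean on these libraries where they do the work, as an engineer would, in place of code of your own. Each camera call takes 0.05 s, during which the arm holds its last target.

TASK

Take the oil stone out of its honing cradle and lay it flat in the drip tray. Push it back against the sprung jaw until its other end comes out from under the fixed lip, tip that end up over the lip, then draw it out from under the jaw. Feel your way: never push the jaw or pry at the lip with more than about 2 kg of force, and do not drop the stone.

Things in the scene. Friction and masses are not known exactly. Their poses are not given: they have to be found in the camera images.
- stone_mid (a point): Centre of the oil stone, 18 mm above its underside. Grey stone 50 x 150 x 18 mm on a dark wooden box 64 x 190 x 18 mm, 36 mm high in all, 0.34 to 0.55 kg. The stone is centred on the box, whose ledge shows all round: 20 mm at the ends, 7 mm at the sides. y runs along its length and at the start points to the sprung jaw; z is up. Grip it across the 50 mm of the stone.
- holder: Honing stand: fixed plywood board 104 x 340 x 15 mm, origin at the centre of its underside, y along its length to the jaw, z up. A folded steel cradle is locked on it by a wing nut, at an unmeasured place up to 5 mm either way along y. The stone sits on the cradle's floor, 18 mm above the origin, between side ears 14 mm high near the corners, 4 mm clear on either side.
- lip_end (a point): Middle of the board's top edge at the -y end, by the wing nut. At this end the cradle is bent up and over into the fixed lip, 66 mm wide, which reaches 14 mm over the box from the upright. Lip: underside 2.5 mm above the box, top 24.5 mm above the cradle's floor. At the start 3 to 14 mm of the box is under it; the box is free once its end is over 14 mm off the upright.
- jaw_end (a point): Middle of the board's top edge at the +y end. Here is the sprung jaw, 62 mm wide; its lip reaches 14 mm over the box, underside 4.5 mm above it. The jaw slides 6 mm along +y: 2.5 N to start it, 1.1 N per mm, 9 N just before a solid stop. At rest it leaves the box 11 mm of end play, so it is touched 11 mm and solid 17 mm off the upright; it follows the stone back.
- drip_tray: Fixed open steel tray 135 x 250 x 14 mm, walls and floor 2.5 mm, origin at the centre of its underside, y along its length, z up. The stone goes in lengthwise, either way round.

How it is judged:
On the way:
1. the end of the stone at the fixed lip is tipped up, with the other end still down in the cradle under the jaw's lip (angle between stone_mid's own z axis and vertical between 0.08 and 0.7 rad and z of stone_mid in the frame of holder below 0.075 m and y of stone_mid in the frame of holder above -0.012 m), for 0.1 s.
At the end, for the whole second after the job is handed in: the stone lies still, right way up and flat (within 0.04 rad) on the floor of the drip tray, wholly inside its walls, and is let go (x of stone_mid in the frame of drip_tray between -0.032 and 0.032 m and y of stone_mid in the frame of drip_tray between -0.03 and 0.03 m and z of stone_mid in the frame of drip_tray between 0.017 and 0.0225 m and angle between stone_mid's own z axis and vertical below 0.04 rad and linear speed of oil_stone below 0.01 m/s); the robot touches nothing.
It fails at once if the stone is rammed into the sprung jaw or pried up against the lips: over 20 N on the jaw or on the fixed lip (contact force between oil_stone and jaw above 20 N or contact force between oil_stone and fixed_lip above 20 N).
It fails at once if the stone is dropped: out of the fingers more than about 25 mm above where it rests (contact force between the fingers and oil_stone below 0.05 N and height (world z) of stone_mid above 0.062 m).
It also fails if it takes over 56 s, if anything falls off the work surface, if the arm or the gripper's body presses on something with over 40 N, if the wrist force passes 120 N, or if a joint passes its speed limit or range.

## Working session

There is one attempt and no reset: what is moved stays moved. The work goes in short steps, Python scripts to look and compute and a tool call to move; the robot and the scene stay as the last step left them, time stands still between calls to the robot, and variables do not carry over. Pictures are saved under pics/ and viewed, and the job is handed in when it is done.

Besides the shell and the picture viewer there is one more tool, called after "Call:" as name([rows], argument=value, ...), one row to a line, values as JSON. arm_command: Moves the arm, as the interface text tells. Its arguments: {"type":"object","properties":{"rows":{"type":"array","items":{"type":"array"}},"squeeze":{"type":"number"}},"required":["rows"]}

```bash
mkdir -p pics; ls
python3 - <<'E'
from station import manip
import cv2
print(manip.sense())
for n in ["scene","top","wrist"]:
    c=manip.get_calibration(n); print(n,c)
    cv2.imwrite(f"pics/{n}0.png",manip.snapshot(n))
E
```

```text
pics
{'t': 0.0, 'q': array([-1.43750052e+00,  5.28424094e-01,  1.43388328e+00,  9.62365983e-06,
        1.18137882e+00, -1.78504177e-01]), 'qd': array([-0.00105123,  0.00110838,  0.00018824,  0.00134946,  0.00068118,
       -0.00037646]), 'tau': array([-3.51344306e-04, -4.42352092e+01, -1.78025544e+01, -3.46898105e-04,
        8.45113420e-03, -8.72232590e-06]), 'tcp_pos': array([ 0.1916696 , -0.59417575,  0.24136548]), 'tool_rot': array([ 9.87871933e-01,  1.55267346e-01,  2.81079062e-05, -1.04640295e-03]), 'force': array([-0.15644865, -0.26011181, -0.14268705]), 'ft_torque': array([ 0.00413494, -0.01909189,  0.03365115]), 'finger_gap': 0.9977121723610899}
scene {'fovy': 43.7099802183601, 'cx': 279.5514767077034, 'cy': 212.5962294769949, 'R': array([[-0.57856665, -0.81559014, -0.00856474],
       [-0.59453627,  0.42889678, -0.68012806],
       [ 0.55837912, -0.38840737, -0.73304329]]), 't': array([0.26345232, 0.29602717, 1.31418611])}
top {'fovy': 49.45074312852765, 'cx': 275.27893926877755, 'cy': 198.45816186833832, 'R': array([[ 2.01268799e-03, -9.99795234e-01, -2.01355102e-02],
       [-9.95172119e-01, -2.67755621e-05, -9.81450620e-02],
       [ 9.81244261e-02,  2.02358337e-02, -9.94968395e-01]]), 't': array([0.01521649, 0.46161192, 1.4243086 ])}
wrist {'fovy': 64.69236547068265, 'cx': 282.0979441037275, 'cy': 206.3046341033567, 'R': array([[ 0.30559737, -0.95215914, -0.00179385],
       [-0.91927468, -0.29553285,  0.25998922],
       [-0.24808125, -0.07780298, -0.96560985]]), 't': array([-0.62362777, -0.03317846,  0.37925618])}
```

View pics/scene0.png

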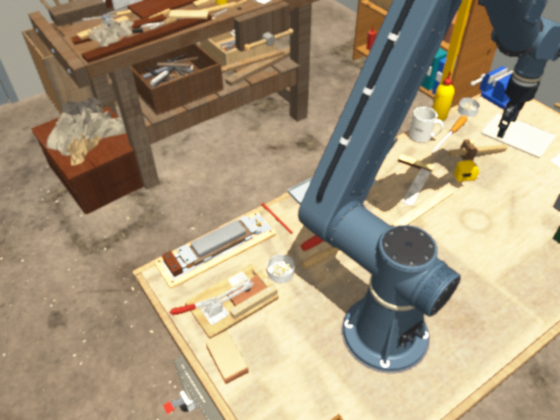

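View pics/top0.png

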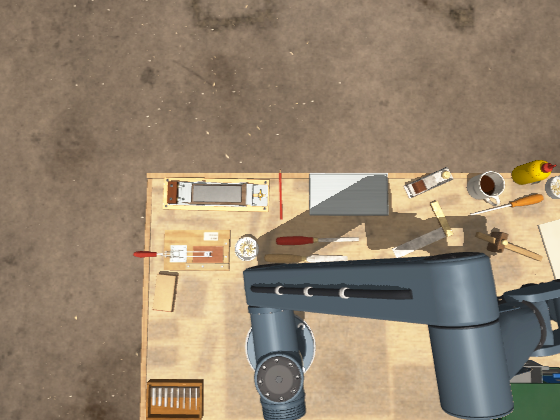

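View pics/wrist0.png

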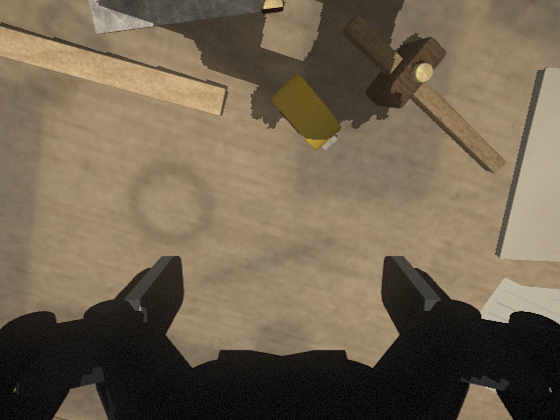

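Run:
```python
import cv2
a=cv2.imread("pics/top0.png")[160:225,150:400]
cv2.imwrite("pics/c1.png",cv2.resize(a,None,fx=3.2,fy=3.2,interpolation=cv2.INTER_CUBIC))
a=cv2.imread("pics/scene0.png")[165:290,130:340]
cv2.imwrite("pics/c2.png",cv2.resize(a,None,fx=3.8,fy=3.8,interpolation=cv2.INTER_CUBIC))
```

```text
(no output)
```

View pics/c1.png

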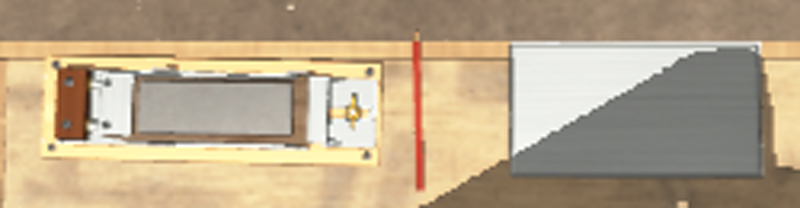

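View pics/c2.png

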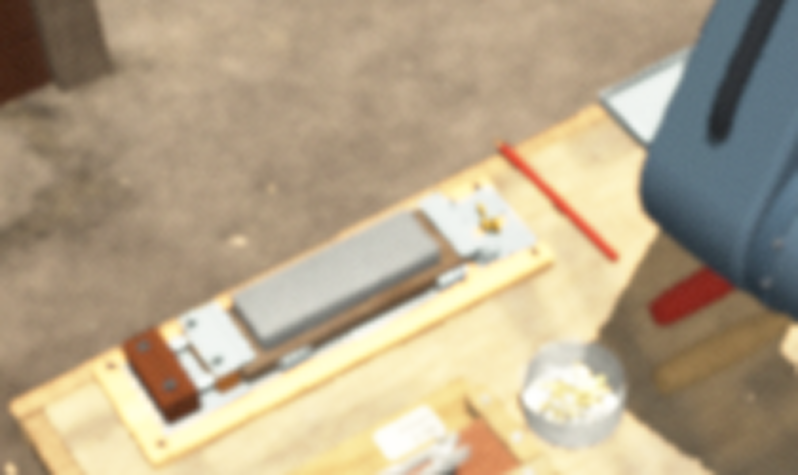

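```bash
cat > h.py <<'E'
import numpy as np, cv2
from station import manip
def cal(n):
    c=manip.get_calibration(n); c=dict(c); c['f']=210/np.tan(np.radians(c['fovy'])/2); return c
def ray(c,uv,z):
    d=np.array([(uv[0]-c['cx'])/c['f'],(uv[1]-c['cy'])/c['f'],1.]); R=np.array(c['R']); o=-R.T@c['t']; d=R.T@d
    return o+d*(z-o[2])/d[2]
def proj(c,X):
    p=np.array(c['R'])@np.array(X)+c['t']; return c['f']*p[:2]/p[2]+[c['cx'],c['cy']]
def yaw(q): return 2*np.arctan2(q[1],q[0])
E
python3 - <<'E'
from h import *
c=cal('top')
for n,(u,v),z in [("TL",(165.6,177.2),.015),("BL",(163.1,208.4),.015),("TR",(269.7,180.6),.015),("BR",(268.8,210.9),.015),
 ("trTL",(309.7,173.5),.014),("trBL",(309.5,215),.014),("trTR",(388,173.8),.014),("trBR",(388.5,215.3),.014),("red",(280,172),.005),("red2",(281.5,219),.005)]:
    print(n,np.round(ray(c,(u,v),z),4))
E
```

```text
TL [0.5312 0.3694 0.015 ]
BL [0.4304 0.3748 0.015 ]
TR [0.5199 0.0338 0.015 ]
BR [0.4226 0.0364 0.015 ]
trTL [ 0.5429 -0.0943  0.014 ]
trBL [ 0.4097 -0.093   0.014 ]
trTR [ 0.5416 -0.3441  0.014 ]
trBR [ 0.4089 -0.3427  0.014 ]
red [0.5492 0.001  0.005 ]
red2 [ 0.3974 -0.004   0.005 ]
```

Call:
arm_command([
  [[23.5, 54, 2], 0.1027, -1],
  [[23.5, 54, 2], 0.1027, -1],
  [[23.5, 54, 2], 0.1027, -1],
  [[23.5, 54, 2], 0.1027, -1],
  [[23.5, 54, 2], 0.1027, -1],
  [[23.5, 54, 2], 0.1027, -1],
  [[23.5, 54, 2], 0.1027, -1],
  [[23.5, 54, 2], 0.1027, -1],
  [[23.5, 54, 2], 0.1027, -1],
  [[23.5, 54, 2], 0.1027, -1],
  [[23.5, 54, 2], 0.1027, -1],
  [[23.5, 54, 2], 0.1027, -1],
])

```text
t: 1.65
tcp_pos: [0.4742, 0.0551, 0.2664]
tool_rot: [0.715, 0.699, 0.0, 0.0]
force: [0.3, -0.7, -0.1]
finger_gap: 0.999
```

Call:
arm_command([
  [[0, 0, 0], 0, -1],
  [[0, 0, 0], 0, -1],
  [[0, 0, 0], 0, -1],
])

```text
t: 2.02
tcp_pos: [0.4732, 0.052, 0.2661]
tool_rot: [0.717, 0.697, -0.0, -0.0]
force: [0.6, 0.4, 0.4]
finger_gap: 1.001
```

Run:
```python
from h import *
s=manip.sense(); print(s['t'],s['tcp_pos'],yaw(s['tool_rot']),s['force'],s['q'])
import pickle
c=cal('wrist'); im=manip.snapshot('wrist'); pickle.dump(c,open('w1.pkl','wb')); cv2.imwrite('pics/w1.png',im)
```

```text
2.025 [0.47317477 0.05198071 0.26611828] 1.541898557233626 [0.5601049  0.36732151 0.43867507] [-1.25747477e-01  2.95375674e-01  1.76507441e+00 -3.40431830e-04
  1.08204200e+00 -9.66897310e-02]
```

View pics/w1.png

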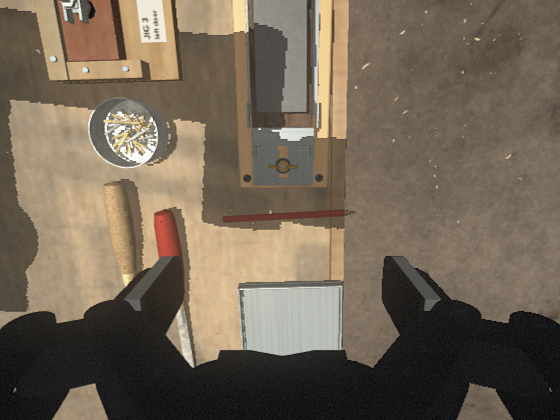

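Call:
arm_command([
  [[0, 50, 0], 0, -1],
  [[0, 50, 0], 0, -1],
  [[0, 0, 0], 0, -1],
  [[0, 0, 0], 0, -1],
  [[0, 0, 0], 0, -1],
])

```text
t: 2.7
tcp_pos: [0.4738, 0.1517, 0.2663]
tool_rot: [0.717, 0.697, -0.0, 0.0]
force: [0.0, -0.7, 0.6]
finger_gap: 1.0
```

Run:
```python
from h import *
s=manip.sense(); print(s['t'],s['tcp_pos'],yaw(s['tool_rot']),s['force'])
import pickle
c=cal('wrist'); im=manip.snapshot('wrist'); pickle.dump(c,open('w2.pkl','wb')); cv2.imwrite('pics/w2.png',im)
cv2.imwrite('pics/w2z.png',cv2.resize(im[0:280,200:380],None,fx=2.14,fy=2.14,interpolation=cv2.INTER_CUBIC))
cv2.imwrite('pics/w2l.png',cv2.resize(im[170:280,225:355],None,fx=5.4,fy=5.4,interpolation=cv2.INTER_CUBIC))
```

```text
2.7 [0.47384974 0.15165481 0.26627651] 1.5418155909361482 [ 0.03480498 -0.69970697  0.59438506]
```

View pics/w2z.png

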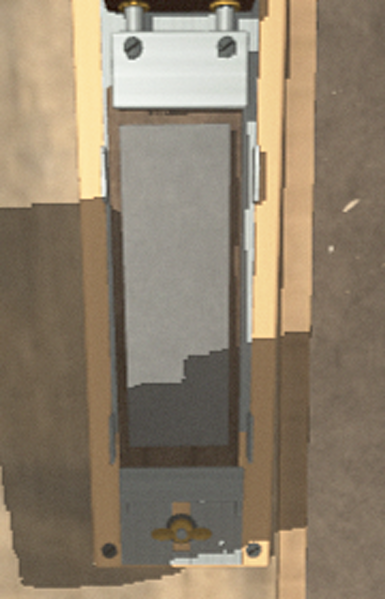

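View pics/w2l.png

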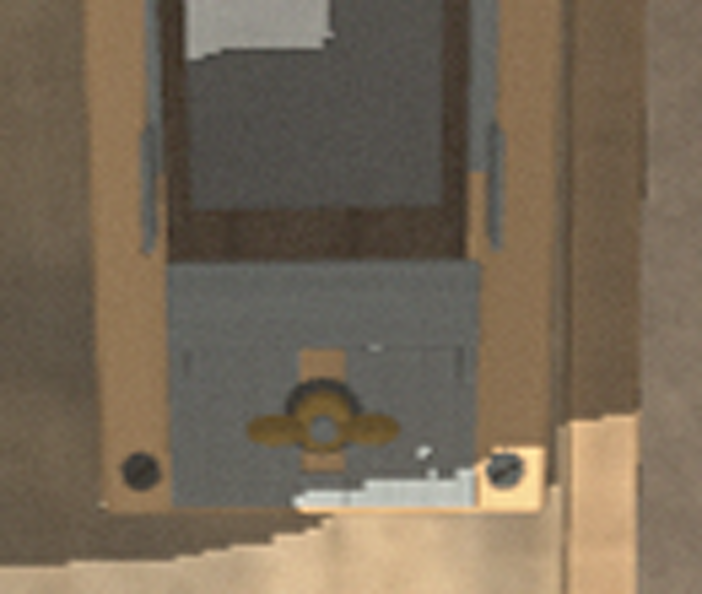

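Run:
```python
from h import *
import pickle
c=pickle.load(open('w2.pkl','rb'))
a=lambda u,v:(200+u/2.14,v/2.14); b=lambda u,v:(225+u/5.4,170+v/5.4)
for n,p,z in [("sTL",a(120,124),.054),("sTR",a(229,124),.054),("sBL",b(190,207),.054),("sBR",b(441,207),.054),
 ("lipL",b(168,262),.0425),("lipR",b(480,262),.0425),("boxL",b(169,240),.036),("boxR",b(466,240),.036),("boardBL",b(105,507),.015),("boardBR",b(543,512),.015),
 ("jawL",a(113,107),.042),("jawR",a(247,107),.042),("boxT L",a(107,120),.036),("box T R",a(245,120),.036)]:
    print(n,np.round(ray(c,p,z)*1000,1))
c=pickle.load(open('w1.pkl','rb'))
for p in [(239,284),(343,283)]: print('tray',np.round(ray(c,p,.014)*1000,1))
```

```text
sTL [452.2 273.   54. ]
sTR [501.1 271.5  54. ]
sBL [449.  123.2  54. ]
sBR [499.1 121.7  54. ]
lipL [443.  108.3  42.5]
lipR [507.9 106.4  42.5]
boxL [442.8 111.1  36. ]
boxR [505.5 109.3  36. ]
boardBL [422.8  40.7  15. ]
boardBR [524.7  36.4  15. ]
jawL [448.5 282.2  42. ]
jawR [510.3 280.4  42. ]
boxT L [444.9 277.8  36. ]
box T R [509.9 275.8  36. ]
tray [413.1 -87.1  14. ]
tray [546.3 -89.5  14. ]
```

Call:
arm_command([
  [[0, -6, -58], 0, -1],
  [[0.5, -6, -58], 0.004, -1],
  [[0, 0, -50], 0, -1],
  [[0, 0, 0], 0, -0.5],
  [[0, 0, 0], 0, -0.5],
  [[0, 0, 0], 0, -0.5],
], squeeze=20)

```text
t: 3.5
tcp_pos: [0.476, 0.1412, 0.1027]
tool_rot: [0.715, 0.699, 0.002, 0.002]
force: [-0.7, 0.8, 0.7]
finger_gap: 0.749
```

Run:
```python
from h import *
s=manip.sense(); print(s['t'],s['tcp_pos'],yaw(s['tool_rot']),s['force'],s['finger_gap'])
im=manip.snapshot('wrist'); cv2.imwrite('pics/w3.png',im)
```

```text
3.5 [0.47603999 0.14116024 0.10265631] 1.5480080200155812 [-0.70424984  0.82601202  0.72731589] 0.7488930206838279
```

View pics/w3.png

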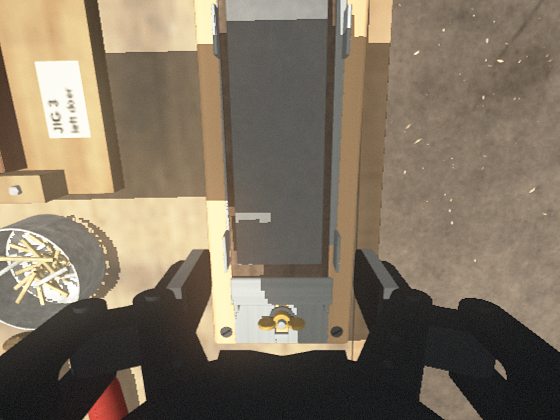

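Call:
arm_command([
  [[-1, -2, -27], 0, -0.5],
  [[0, 0, -25], 0, -0.5],
  [[0, 0, 0], 0, -0.5],
  [[0, 0, 0], 0, -0.5],
])

```text
t: 4.05
tcp_pos: [0.4742, 0.1393, 0.0496]
tool_rot: [0.715, 0.699, 0.001, 0.001]
force: [0.6, -0.4, -0.4]
finger_gap: 0.749
```

Run:
```python
from h import *
s=manip.sense(); print(s['t'],s['tcp_pos'],yaw(s['tool_rot']),s['force'],s['finger_gap'])
im=manip.snapshot('wrist'); cv2.imwrite('pics/w4.png',im)
```

```text
4.05 [0.47417585 0.13933401 0.04964486] 1.5483837279580304 [ 0.63224602 -0.38871542 -0.39390882] 0.748545990803031
```

View pics/w4.png

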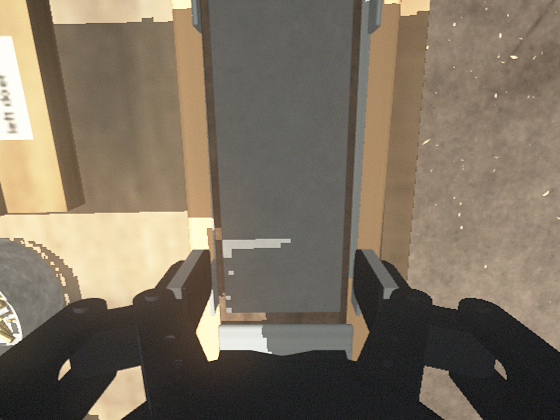

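Call:
arm_command([
  [[0, 0, 0], 0, 0.3],
  [[0, 0, 0], 0, 0.3],
  [[0, 0, 0], 0, 0.3],
  [[0, 0, 0], 0, 0.3],
  [[0, 0, 0], 0, 0.3],
  [[0, 0, 0], 0, 0.3],
], squeeze=20)

```text
t: 4.85
tcp_pos: [0.4742, 0.1393, 0.0496]
tool_rot: [0.715, 0.699, 0.001, 0.001]
force: [0.2, 0.4, 7.3]
finger_gap: 0.575
```

Run:
```python
from h import *
import pickle
s=manip.sense(); print(s['t'],s['tcp_pos'],yaw(s['tool_rot']),s['force'],s['finger_gap'])
c=cal('wrist');im=manip.snapshot('wrist'); pickle.dump(c,open('w5.pkl','wb'));cv2.imwrite('pics/w5.png',im)
cv2.imwrite('pics/w5l.png',cv2.resize(im[200:380,170:400],None,fx=3.3,fy=3.3,interpolation=cv2.INTER_CUBIC))
```

```text
4.85 [0.47420448 0.13927992 0.04960512] 1.5485655287570281 [0.24389659 0.38748348 7.30901104] 0.5746231496073317
```

View pics/w5l.png

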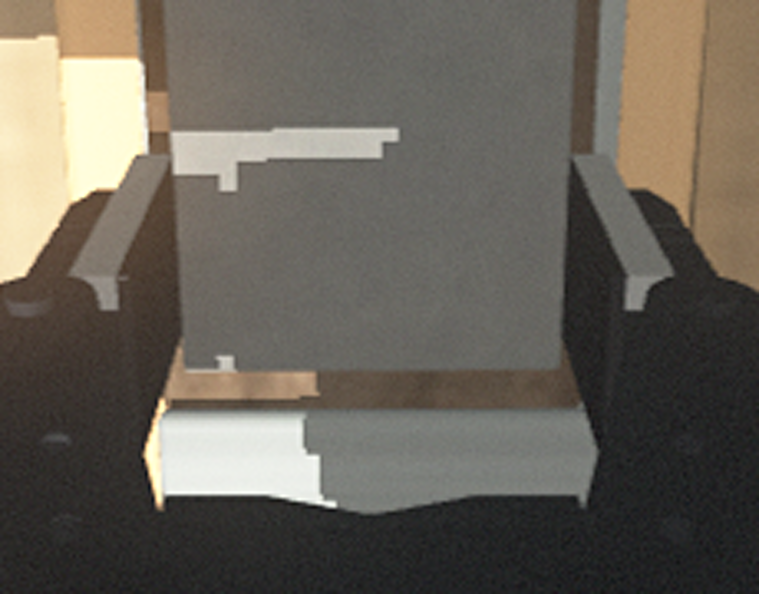

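Call:
arm_command([
  [[0, 0, 0.5], 0, 0.3],
  [[0, 0, 0], 0, 0.3],
])

```text
t: 5.15
tcp_pos: [0.4742, 0.1393, 0.0496]
tool_rot: [0.715, 0.699, 0.001, 0.001]
force: [0.1, 1.1, 7.2]
finger_gap: 0.58
```

Call:
arm_command([
  [[0, 0, 0.5], 0, 0.3],
  [[0, 0, 0], 0, 0.3],
])

```text
t: 5.4
tcp_pos: [0.4741, 0.1393, 0.0496]
tool_rot: [0.715, 0.699, 0.001, 0.001]
force: [1.2, 1.4, 4.5]
finger_gap: 0.574
```

Call:
arm_command([
  [[0, 0, 1], 0, 0.3],
  [[0, 0, 0], 0, 0.3],
])

```text
t: 5.65
tcp_pos: [0.4727, 0.1391, 0.0498]
tool_rot: [0.715, 0.699, -0.001, -0.001]
force: [0.8, 0.3, -2.7]
finger_gap: 0.578
```

Call:
arm_command([
  [[0, 1, 0], 0, 0.3],
  [[0, 1, 0], 0, 0.3],
  [[0, 0, 0], 0, 0.3],
])

```text
t: 6.02
tcp_pos: [0.4727, 0.1411, 0.0501]
tool_rot: [0.715, 0.699, -0.001, -0.0]
force: [-0.2, -2.2, -2.7]
finger_gap: 0.577
```

Call:
arm_command([
  [[0, 1, 0], 0, 0.3],
  [[0, 0, 0], 0, 0.3],
])

```text
t: 6.28
tcp_pos: [0.4727, 0.1419, 0.0502]
tool_rot: [0.715, 0.699, -0.001, -0.0]
force: [-0.7, -3.2, -1.9]
finger_gap: 0.579
```

Call:
arm_command([
  [[0, 1, 0], 0, 0.3],
  [[0, 0, 0], 0, 0.3],
])

```text
t: 6.52
tcp_pos: [0.4728, 0.1429, 0.0502]
tool_rot: [0.715, 0.699, -0.001, -0.0]
force: [-1.1, -4.5, -3.1]
finger_gap: 0.581
```

Call:
arm_command([
  [[0, 1, 0], 0, 0.3],
  [[0, 0, 0], 0, 0.3],
])

```text
t: 6.78
tcp_pos: [0.4727, 0.1438, 0.0503]
tool_rot: [0.715, 0.699, -0.001, -0.0]
force: [-0.5, -5.8, -2.7]
finger_gap: 0.579
```

Call:
arm_command([
  [[0, 1, 0], 0, 0.3],
  [[0, 0, 0], 0, 0.3],
])

```text
t: 7.02
tcp_pos: [0.4727, 0.1446, 0.0503]
tool_rot: [0.715, 0.699, -0.001, -0.0]
force: [-0.6, -6.7, -1.9]
finger_gap: 0.58
```

Run:
```python
from h import *
import pickle
s=manip.sense(); print(s['t'],s['tcp_pos'],yaw(s['tool_rot']),s['force'],s['finger_gap'])
c=cal('wrist');im=manip.snapshot('wrist'); pickle.dump(c,open('w6.pkl','wb'));cv2.imwrite('pics/w6.png',im)
cv2.imwrite('pics/w6l.png',cv2.resize(im[200:380,170:400],None,fx=3.3,fy=3.3,interpolation=cv2.INTER_CUBIC))
```

```text
7.025 [0.47273181 0.14462315 0.05026137] 1.54869844325848 [-0.62820427 -6.70461043 -1.94332691] 0.5798595205054202
```

View pics/w6l.png

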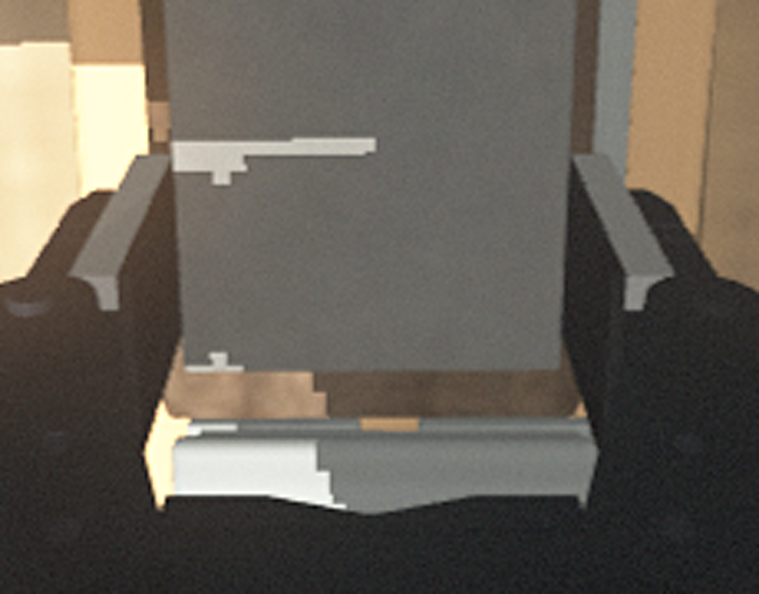

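Run:
```python
from h import *
import pickle
c=pickle.load(open('w6.pkl','rb'))
b=lambda u,v:(170+u/3.3,200+v/3.3)
for n,p,z in [("stone end",b(375,370),.054),("box end top",b(375,417),.036),("lip",b(375,435),.0405),("lip",b(375,435),.0425),("lip lo",b(375,440),.0425),("lipL",b(172,440),.0425),("lipR",b(590,437),.0425)]:
    print(n,np.round(ray(c,p,z)*1000,1))
c=pickle.load(open('w5.pkl','rb'))
for n,p,z in [("stone end",b(375,370),.054),("lip",b(375,410),.0425),("lipL",b(172,410),.0425),("lipR",b(590,408),.0425)]:
    print(n,np.round(ray(c,p,z)*1000,1))
```

```text
stone end [473.  127.7  54. ]
box end top [472.6 107.9  36. ]
lip [472.6 108.   40.5]
lip [472.6 109.4  42.5]
lip lo [472.6 108.6  42.5]
lipL [442.6 109.2  42.5]
lipR [504.3 108.4  42.5]
stone end [474.4 122.8  54. ]
lip [474.2 108.8  42.5]
lipL [444.6 109.5  42.5]
lipR [505.5 108.4  42.5]
```

Call:
arm_command([
  [[0, 1, 0], 0, 0.3],
  [[0, 0, 0], 0, 0.3],
])

```text
t: 7.32
tcp_pos: [0.4728, 0.1455, 0.0503]
tool_rot: [0.715, 0.699, -0.001, -0.0]
force: [-0.9, -7.3, -1.9]
finger_gap: 0.579
```

Call:
arm_command([
  [[0, 0.8, 0], 0, 0.3],
  [[0, 0, 0], 0, 0.3],
])

```text
t: 7.58
tcp_pos: [0.4728, 0.1461, 0.0503]
tool_rot: [0.715, 0.699, -0.001, -0.0]
force: [-0.4, -7.6, -1.7]
finger_gap: 0.579
```

Run:
```python
from h import *
import pickle
s=manip.sense(); print(s['t'],s['tcp_pos'],yaw(s['tool_rot']),s['force'],s['finger_gap'])
c=cal('wrist');im=manip.snapshot('wrist'); pickle.dump(c,open('w7.pkl','wb'));cv2.imwrite('pics/w7.png',im)
cv2.imwrite('pics/w7l.png',cv2.resize(im[200:380,170:400],None,fx=3.3,fy=3.3,interpolation=cv2.INTER_CUBIC))
```

```text
7.575 [0.47275547 0.14607016 0.05028039] 1.5486886681135221 [-0.36258181 -7.64038528 -1.74739622] 0.578866359751261
```

View pics/w7l.png

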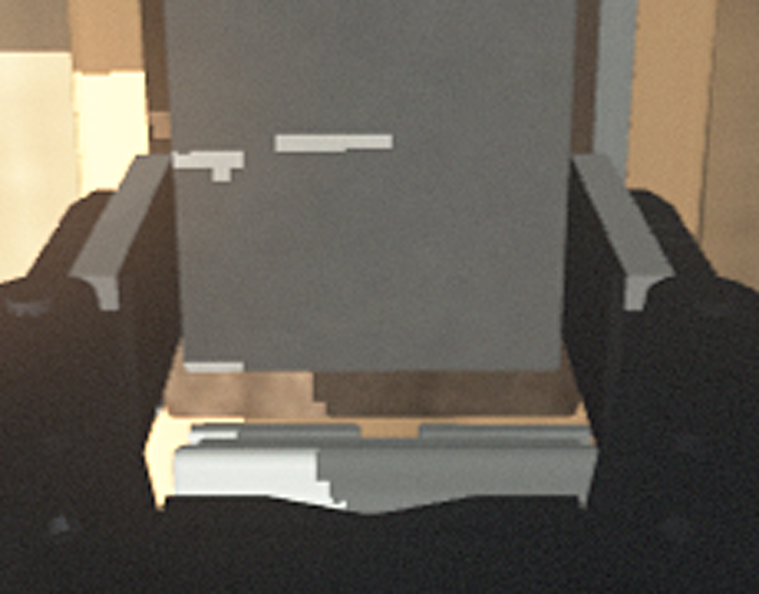

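Call:
arm_command([
  [[0, 0.9, 0], 0, 0.3],
  [[0, 0, 0], 0, 0.3],
])

```text
t: 7.88
tcp_pos: [0.4727, 0.1469, 0.0503]
tool_rot: [0.715, 0.699, -0.001, -0.0]
force: [-0.5, -8.8, -1.8]
finger_gap: 0.576
```

Call:
arm_command([
  [[0, -0.2, 1], 0, 0.3],
  [[0, -0.2, 1], 0, 0.3],
  [[0, 0, 0], 0, 0.3],
])

```text
t: 8.25
tcp_pos: [0.4726, 0.1466, 0.0522]
tool_rot: [0.715, 0.699, -0.001, -0.0]
force: [-1.0, -7.3, -2.9]
finger_gap: 0.577
```

Call:
arm_command([
  [[0, -0.2, 1], 0, 0.3],
  [[0, -0.2, 1], 0, 0.3],
  [[0, 0, 0], 0, 0.3],
])

```text
t: 8.62
tcp_pos: [0.4725, 0.1463, 0.0541]
tool_rot: [0.715, 0.699, -0.001, -0.0]
force: [-1.0, -7.4, -3.9]
finger_gap: 0.575
```

Run:
```python
from h import *
s=manip.sense(); print(s['t'],s['tcp_pos'],s['tool_rot'],s['force'],s['ft_torque'],s['finger_gap'])
im=manip.snapshot('wrist');cv2.imwrite('pics/w8.png',im)
cv2.imwrite('pics/w8l.png',cv2.resize(im[200:380,170:400],None,fx=3.3,fy=3.3,interpolation=cv2.INTER_CUBIC))
```

```text
8.625 [0.47251452 0.14634985 0.05410826] [ 7.14659896e-01  6.99471204e-01 -1.10639995e-03 -2.08369669e-04] [-0.95221683 -7.35664008 -3.91631242] [-1.37891258  0.09772808 -0.01879569] 0.5754244841287435
```

View pics/w8l.png

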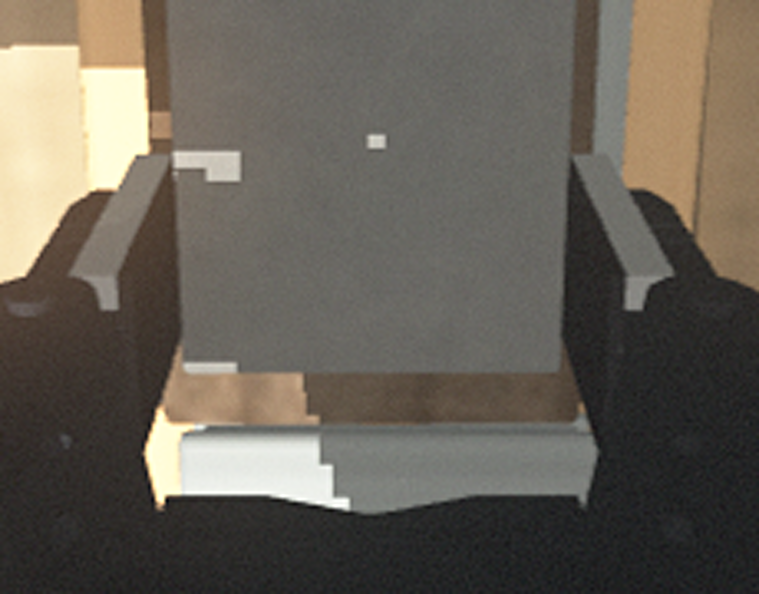

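Call:
arm_command([
  [[0, -0.1, 1], 0, 0.3],
  [[0, -0.1, 1], 0, 0.3],
  [[0, 0, 0], 0, 0.3],
])

```text
t: 9.05
tcp_pos: [0.4724, 0.1463, 0.0561]
tool_rot: [0.715, 0.699, -0.001, -0.0]
force: [-1.0, -6.2, -2.8]
finger_gap: 0.575
```

Call:
arm_command([
  [[0, -0.1, 1], 0, 0.3],
  [[0, -0.1, 1], 0, 0.3],
  [[0, 0, 0], 0, 0.3],
])

```text
t: 9.43
tcp_pos: [0.4724, 0.1462, 0.0581]
tool_rot: [0.715, 0.699, -0.001, -0.0]
force: [-1.6, -4.9, -2.5]
finger_gap: 0.579
```

Call:
arm_command([
  [[0, -0.1, 1], 0, 0.3],
  [[0, -0.1, 1], 0, 0.3],
  [[0, 0, 0], 0, 0.3],
])

```text
t: 9.8
tcp_pos: [0.4724, 0.1465, 0.06]
tool_rot: [0.715, 0.699, -0.001, -0.001]
force: [-2.4, -3.1, -6.5]
finger_gap: 0.583
```

Run:
```python
from h import *
s=manip.sense(); print(s['t'],s['tcp_pos'],s['tool_rot'],s['force'],s['ft_torque'],s['finger_gap'])
im=manip.snapshot('wrist');cv2.imwrite('pics/w9.png',im)
im=manip.snapshot('scene');cv2.imwrite('pics/s9.png',im)
cv2.imwrite('pics/s9l.png',cv2.resize(im[180:290,130:340],None,fx=3.8,fy=3.8,interpolation=cv2.INTER_CUBIC))
```

```text
9.8 [0.4723812  0.14648598 0.0600106 ] [ 7.14877839e-01  6.99248663e-01 -7.76252121e-04 -6.15886949e-04] [-2.40357673 -3.12762132 -6.49274152] [-0.75760998  0.25444963  0.13255387] 0.5834708221206254
```

View pics/w9.png

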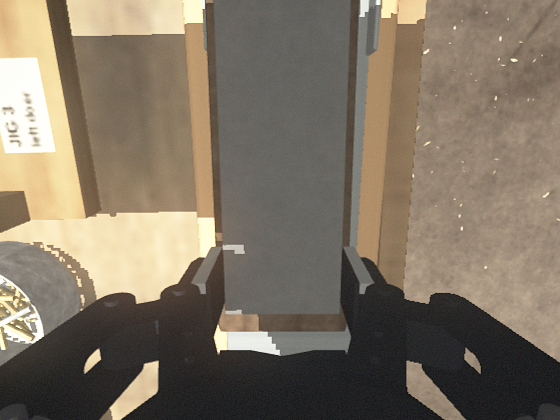

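View pics/s9l.png

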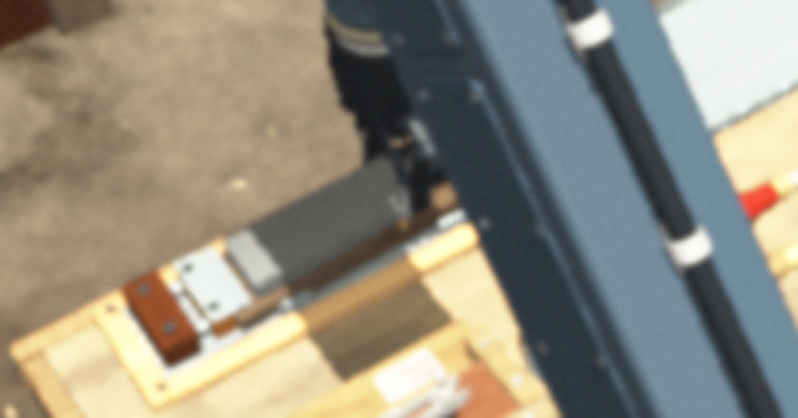

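Run:
```python
import cv2
im=cv2.imread('pics/w9.png')
cv2.imwrite('pics/w9l.png',cv2.resize(im[200:380,170:400],None,fx=3.3,fy=3.3,interpolation=cv2.INTER_CUBIC))
cv2.imwrite('pics/w9u.png',cv2.resize(im[0:120,180:400],None,fx=3.6,fy=3.6,interpolation=cv2.INTER_CUBIC))
```

```text
(no output)
```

View pics/w9l.png

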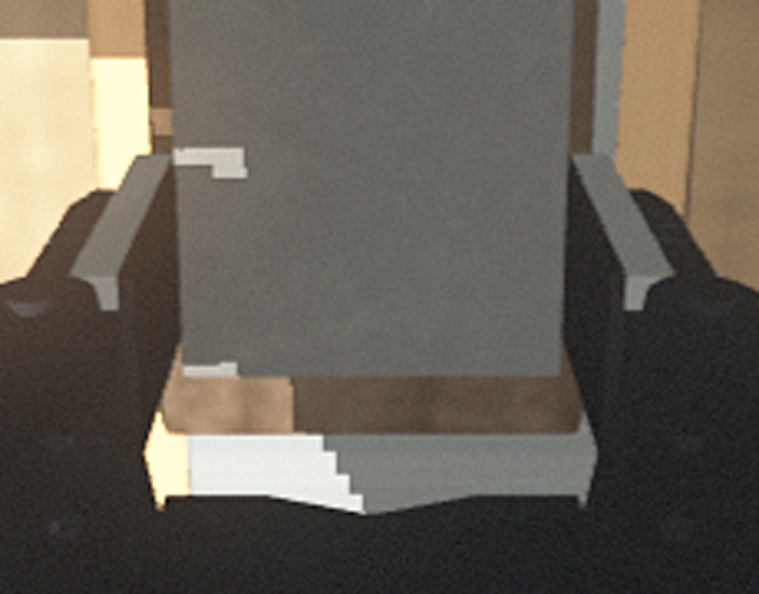

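```bash
cat > tilt.py <<'E'
from h import *
from scipy.optimize import least_squares
def solve(c,r1,r2,x=.473):
    def pts(th,yf): # far bottom corner at (yf, .018)
        f=lambda a,b:(x,yf+(-a*np.cos(th)-b*np.sin(th)),.018+a*np.sin(th)+b*np.cos(th))
        return f(.170,.036),f(.190,.018),f(.190,0)
    def res(p):
        a,b,_=pts(*p); return [proj(c,a)[1]-r1,proj(c,b)[1]-r2]
    s=least_squares(res,[0.03,.3],x_scale=[.01,.001]); return s.x,pts(*s.x),s.cost
E
python3 - <<'E'
from tilt import *
import pickle
c7=pickle.load(open('w7.pkl','rb'));print(solve(c7,200+371/3.3,200+416/3.3))
c=cal('wrist');print(solve(c,200+377/3.3,200+433/3.3))
E
```

```text
(array([-0.09498494,  0.28428289]), ((0.473, np.float64(0.11846351890504861), np.float64(0.03771455294765839)), (0.473, np.float64(0.09684651324752325), np.float64(0.01789884757181258)), (0.473, np.float64(0.09513935400717755), np.float64(-2.0014203649113688e-05))), np.float64(3.2311742677852644e-26))
(array([0.37837754, 0.33269835]), ((0.473, np.float64(0.16142439066930697), np.float64(0.11425380221428477)), (0.473, np.float64(0.14948852504568083), np.float64(0.10491529354604831)), (0.473, np.float64(0.15613796374949326), np.float64(0.08818851965135359))), np.float64(3.2311742677852644e-26))
```

Run:
```python
from h import *
import pickle
c7=pickle.load(open('w7.pkl','rb'));c=cal('wrist')
for cc,r,z in [(c7,371,.0545),(c7,416,.0365),(c7,447,.0425),(c,377,.0665),(c,433,.0503),(c,433,.047)]:
    print(r,z,np.round(1000*ray(cc,(283,200+r/3.3),z),1))
s=manip.sense(); print(s['force'],s['tcp_pos'])
```

```text
371 0.0545 [472.7 129.3  54.5]
416 0.0365 [472.3 109.9  36.5]
447 0.0425 [472.2 108.8  42.5]
377 0.0665 [472.3 130.3  66.5]
433 0.0503 [471.9 110.3  50.3]
433 0.047 [471.8 107.9  47. ]
[-1.68486155 -2.66603363 -6.5745088 ] [0.47238784 0.14649173 0.06003468]
```

Call:
arm_command([
  [[0, 0, 1], 0, 0.3],
  [[0, 0, 0.5], 0, 0.3],
  [[0, 0, 0], 0, 0.3],
])

```text
t: 10.28
tcp_pos: [0.4725, 0.1468, 0.0616]
tool_rot: [0.715, 0.699, -0.0, -0.001]
force: [-2.7, 0.6, -8.6]
finger_gap: 0.576
```

Run:
```python
from h import *
s=manip.sense(); print(s['t'],s['tcp_pos'],s['tool_rot'],s['force'],s['ft_torque'],s['finger_gap'])
im=manip.snapshot('wrist');cv2.imwrite('pics/w10.png',im)
cv2.imwrite('pics/w10l.png',cv2.resize(im[0:380,170:400],None,fx=1.57,fy=1.57,interpolation=cv2.INTER_CUBIC))
```

```text
10.275 [0.47246563 0.14682899 0.061551  ] [ 7.15042895e-01  6.99080066e-01 -4.78438540e-04 -7.00696508e-04] [-2.65580112  0.62116191 -8.61732449] [-0.08748219  0.45976816  0.16880067] 0.5759463958857508
```

View pics/w10.png

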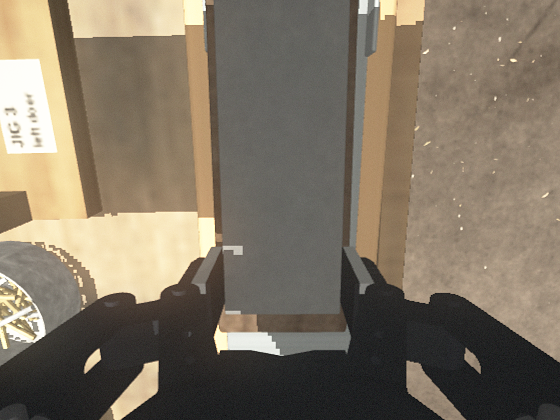

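Call:
arm_command([
  [[0, 0, -1.5], 0, 0.3],
  [[0, 0, -1.5], 0, 0.3],
  [[0, 0, 0], 0, 0.3],
])

```text
t: 10.7
tcp_pos: [0.473, 0.1464, 0.0592]
tool_rot: [0.715, 0.699, -0.0, -0.0]
force: [-4.9, -0.1, 1.7]
finger_gap: 0.578
```

Run:
```python
from h import *
s=manip.sense(); print(s['t'],s['tcp_pos'],s['tool_rot'],s['force'],s['ft_torque'],s['finger_gap'])
for n in range(1):
  im=manip.snapshot('top');cv2.imwrite('pics/t11.png',im)
cv2.imwrite('pics/t11l.png',cv2.resize(im[160:225,150:300],None,fx=5,fy=5,interpolation=cv2.INTER_CUBIC))
im=cv2.imread('pics/w10.png')
cv2.imwrite('pics/w10l.png',cv2.resize(im[280:380,200:370],None,fx=4.6,fy=4.6,interpolation=cv2.INTER_CUBIC))
```

```text
10.7 [0.47295776 0.14639483 0.05918069] [ 7.14784840e-01  6.99344401e-01 -1.94932951e-04 -5.02455330e-05] [-4.86197075 -0.11307023  1.70469684] [-0.1237709   0.93807849  0.44689587] 0.5775085979949897
```

View pics/t11l.png

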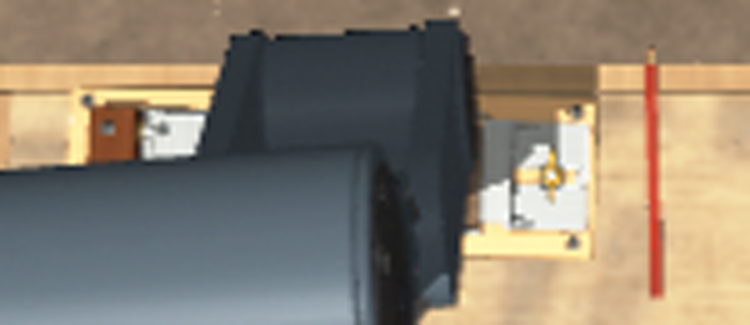

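View pics/w10l.png

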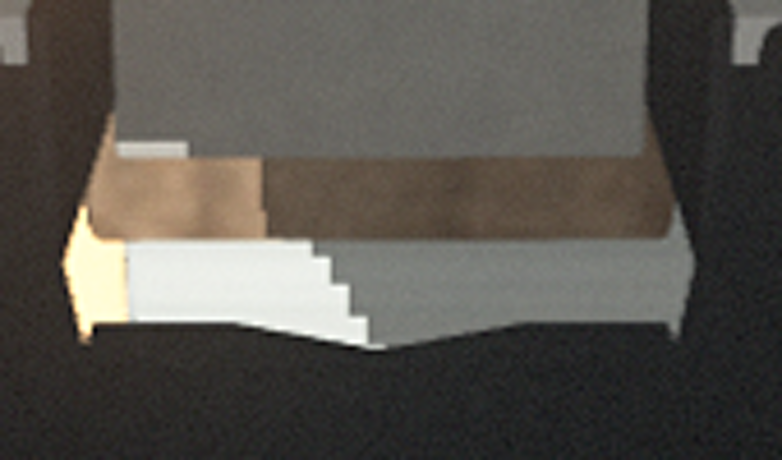

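Call:
arm_command([
  [[-0.7, 0.7, 0], 0, 0.3],
  [[0, 0, 0], 0, 0.3],
])

```text
t: 11.0
tcp_pos: [0.4729, 0.1465, 0.059]
tool_rot: [0.715, 0.699, -0.0, 0.001]
force: [-4.1, -4.3, -0.4]
finger_gap: 0.58
```

Run:
```python
from h import *
s=manip.sense(); print(s['t'],s['tcp_pos'],s['force'],s['ft_torque'])
```

```text
11.0 [0.47290395 0.14645011 0.05900335] [-4.1031036  -4.34320186 -0.41637052] [-0.5995436   0.6789196   0.40949255]
```

Call:
arm_command([
  [[-0.5, 0.7, 0], 0, 0.3],
  [[0, 0, 0], 0, 0.3],
])

```text
t: 11.25
tcp_pos: [0.4728, 0.1467, 0.059]
tool_rot: [0.715, 0.699, -0.0, 0.001]
force: [-3.0, -6.3, -0.8]
finger_gap: 0.575
```

Run:
```python
from h import *
s=manip.sense(); print(s['t'],s['tcp_pos'],s['force'],s['ft_torque'])
```

```text
11.25 [0.47284253 0.14669279 0.05895704] [-2.98944807 -6.32570633 -0.83924384] [-1.01561293  0.59847745  0.27465593]
```

Call:
arm_command([
  [[-0.7, 0.7, 0], 0, 0.3],
  [[0, 0, 0], 0, 0.3],
])

```text
t: 11.5
tcp_pos: [0.4727, 0.1472, 0.059]
tool_rot: [0.715, 0.699, 0.0, 0.001]
force: [-3.0, -8.1, 0.4]
finger_gap: 0.578
```

Run:
```python
from h import *
s=manip.sense(); print(s['t'],s['tcp_pos'],s['force'],s['ft_torque'])
```

```text
11.5 [0.47267256 0.14718677 0.05904342] [-2.99176224 -8.05900901  0.37621035] [-1.16122728  0.51391982  0.25049083]
```

Call:
arm_command([
  [[-0.3, 0.2, 0.8], 0, 0.3],
  [[0, 0.1, 0.7], 0, 0.3],
  [[0, 0, 0], 0, 0.3],
])

```text
t: 11.88
tcp_pos: [0.4726, 0.1476, 0.0605]
tool_rot: [0.715, 0.699, 0.0, 0.002]
force: [-2.2, -7.6, -1.7]
finger_gap: 0.579
```

Run:
```python
from h import *
s=manip.sense(); print(s['t'],s['tcp_pos'],s['force'],s['ft_torque'])
```

```text
11.875 [0.47261151 0.14756832 0.06047229] [-2.16665726 -7.55194256 -1.72684906] [-1.24504567  0.47189342  0.16800918]
```

Clear of the lip now; continue lifting in small steps.

Call:
arm_command([
  [[-0.3, 0.1, 1], 0, 0.3],
  [[0, 0.1, 1], 0, 0.3],
  [[0, 0, 0], 0, 0.3],
])

```text
t: 12.25
tcp_pos: [0.4726, 0.1479, 0.0624]
tool_rot: [0.715, 0.699, 0.001, 0.002]
force: [-3.1, -6.4, -2.7]
finger_gap: 0.578
```

Run:
```python
from h import *
s=manip.sense(); print(s['t'],s['tcp_pos'],s['force'],s['ft_torque'])
```

```text
12.25 [0.47258035 0.14787905 0.06242656] [-3.1049741  -6.36684022 -2.7348084 ] [-1.30576509  0.37114841  0.12001842]
```

Call:
arm_command([
  [[0, 0, 1], 0, 0.3],
  [[0, 0, 1], 0, 0.3],
  [[0, 0, 0], 0, 0.3],
])

```text
t: 12.62
tcp_pos: [0.4726, 0.1481, 0.0644]
tool_rot: [0.715, 0.699, 0.001, 0.002]
force: [-0.7, -6.2, -2.2]
finger_gap: 0.576
```

Run:
```python
from h import *
s=manip.sense(); print(s['t'],s['tcp_pos'],s['force'],s['ft_torque'])
im=manip.snapshot('wrist');cv2.imwrite('pics/w12.png',im)
cv2.imwrite('pics/w12l.png',cv2.resize(im[200:380,170:400],None,fx=3.3,fy=3.3,interpolation=cv2.INTER_CUBIC))
```

```text
12.625 [0.47256222 0.14805077 0.06442517] [-0.67873356 -6.21829758 -2.21054357] [-1.1250869   0.34808924  0.04150569]
```

View pics/w12l.png

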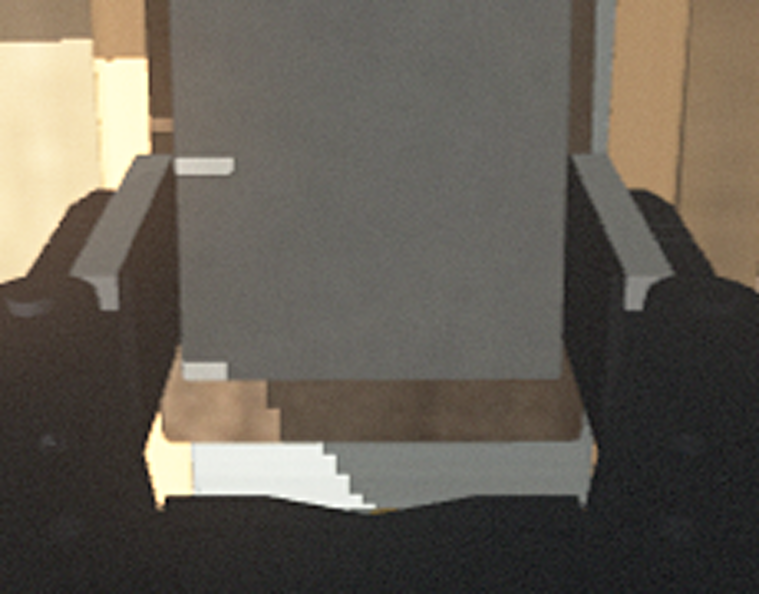

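Call:
arm_command([
  [[0, 0, 1], 0, 0.3],
  [[0, 0, 1], 0, 0.3],
  [[0, 0, 1], 0, 0.3],
  [[0, 0, 0], 0, 0.3],
])

```text
t: 13.18
tcp_pos: [0.4722, 0.149, 0.0676]
tool_rot: [0.715, 0.699, 0.001, 0.001]
force: [1.3, -5.3, -5.1]
finger_gap: 0.578
```

Call:
arm_command([
  [[0, 0, 1], 0, 0.3],
  [[0, 0, 1], 0, 0.3],
  [[0, 0, 1], 0, 0.3],
  [[0, 0, 0], 0, 0.3],
])

```text
t: 13.68
tcp_pos: [0.4717, 0.1491, 0.0707]
tool_rot: [0.715, 0.699, 0.001, 0.001]
force: [2.2, -4.2, -3.3]
finger_gap: 0.58
```

Call:
arm_command([
  [[0, 0, 1], 0, 0.3],
  [[0, 0, 1], 0, 0.3],
  [[0, 0, 1], 0, 0.3],
  [[0, 0, 0], 0, 0.3],
])

```text
t: 14.18
tcp_pos: [0.4713, 0.1493, 0.0735]
tool_rot: [0.715, 0.699, 0.001, 0.0]
force: [2.9, -1.2, -4.1]
finger_gap: 0.578
```

Run:
```python
from h import *
s=manip.sense(); print(s['t'],s['tcp_pos'],s['force'],s['ft_torque'])
im=manip.snapshot('wrist');cv2.imwrite('pics/w13.png',im)
```

```text
14.175 [0.47127432 0.14926904 0.07349038] [ 2.91791088 -1.20666353 -4.10850381] [-0.50793222 -0.68257696 -0.23698572]
```

View pics/w13.png

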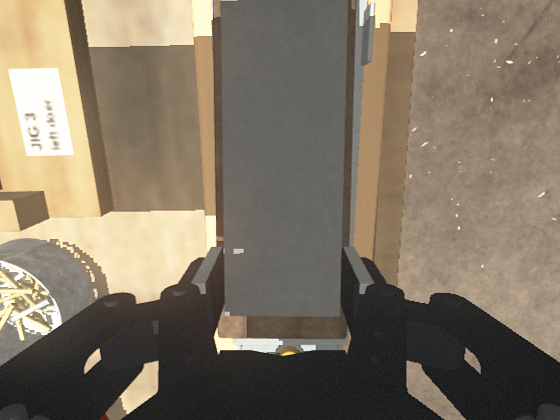

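Call:
arm_command([
  [[1, 0, 1], 0, 0.3],
  [[0.5, -1, 0], 0, 0.3],
  [[0, -1, 0.5], 0, 0.3],
  [[0, -1, 0.5], 0, 0.3],
  [[0, -1, 0], 0, 0.3],
  [[0, 0, 0], 0, 0.3],
])

```text
t: 14.98
tcp_pos: [0.4715, 0.145, 0.0752]
tool_rot: [0.715, 0.699, -0.001, -0.001]
force: [-0.0, -0.5, -4.4]
finger_gap: 0.578
```

Call:
arm_command([
  [[0, -1.5, 0.3], 0, 0.3],
  [[0, -1.5, 0.3], 0, 0.3],
  [[0, -1.5, 0.3], 0, 0.3],
  [[0, -1.5, 0.3], 0, 0.3],
  [[0, 0, 0], 0, 0.3],
])

```text
t: 15.6
tcp_pos: [0.4722, 0.1389, 0.0765]
tool_rot: [0.715, 0.699, -0.0, -0.0]
force: [0.0, -0.1, -3.5]
finger_gap: 0.576
```

Run:
```python
from h import *
s=manip.sense(); print(s['t'],s['tcp_pos'],s['force'],s['ft_torque'])
im=manip.snapshot('wrist');cv2.imwrite('pics/w14.png',im)
im=manip.snapshot('scene');cv2.imwrite('pics/s14.png',im)
cv2.imwrite('pics/s14l.png',cv2.resize(im[180:290,130:340],None,fx=3.8,fy=3.8,interpolation=cv2.INTER_CUBIC))
```

```text
15.6 [0.4722359 0.1389258 0.0765352] [ 0.02362774 -0.07645422 -3.46948436] [-0.18491753 -0.00146082 -0.04791629]
```

View pics/w14.png

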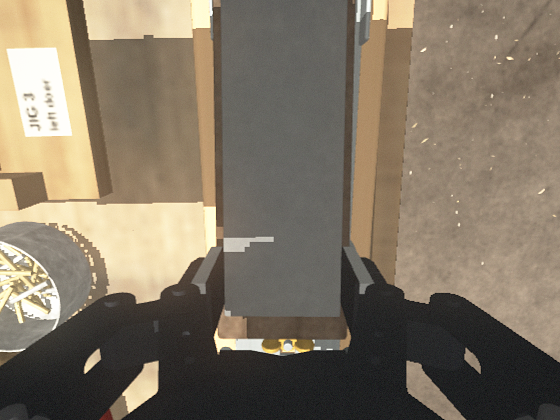

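View pics/s14l.png

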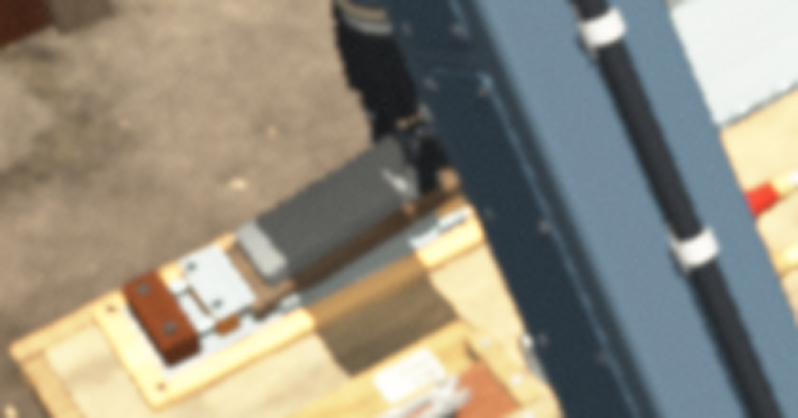

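Call:
arm_command([
  [[0, -2, 0.4], 0, 0.3],
  [[0, -2, 0.4], 0, 0.3],
  [[0, -2, 0.4], 0, 0.3],
  [[0, -2, 0.4], 0, 0.3],
  [[0, -2, 0.4], 0, 0.3],
  [[0, 0, 0], 0, 0.3],
])

```text
t: 16.45
tcp_pos: [0.4723, 0.1289, 0.0786]
tool_rot: [0.715, 0.699, 0.0, 0.0]
force: [-0.5, 0.3, -4.4]
finger_gap: 0.579
```

Call:
arm_command([
  [[0, -2.5, 0.4], 0, 0.3],
  [[0, -2.5, 0.4], 0, 0.3],
  [[0, -2.5, 0.4], 0, 0.3],
  [[0, -2.5, 0.4], 0, 0.3],
  [[0, -2.5, 0.4], 0, 0.3],
  [[0, -2.5, 0.4], 0, 0.3],
  [[0, 0, 0], 0, 0.3],
])

```text
t: 17.32
tcp_pos: [0.4723, 0.1139, 0.0809]
tool_rot: [0.715, 0.699, 0.0, 0.0]
force: [0.2, 0.2, -3.6]
finger_gap: 0.58
```

Run:
```python
from h import *
s=manip.sense(); print(s['t'],s['tcp_pos'],s['force'],s['ft_torque'])
im=manip.snapshot('wrist');cv2.imwrite('pics/w15.png',im)
im=manip.snapshot('scene');cv2.imwrite('pics/s15.png',im)
cv2.imwrite('pics/s15l.png',cv2.resize(im[180:290,130:340],None,fx=3.8,fy=3.8,interpolation=cv2.INTER_CUBIC))
```

```text
17.325 [0.47228934 0.11387609 0.08094788] [ 0.19679816  0.19042945 -3.57082101] [-0.27301829 -0.03124792 -0.03303904]
```

View pics/w15.png

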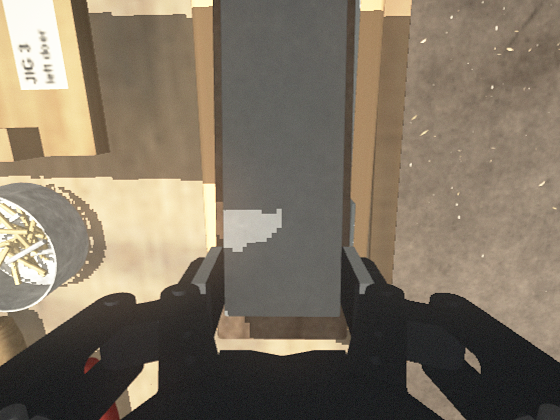

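View pics/s15l.png

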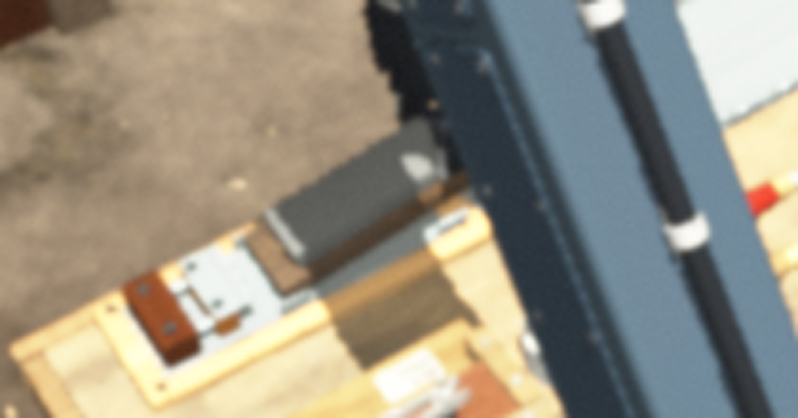

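Call:
arm_command([
  [[0, 0, 0], 0, 0.3],
  [[0, 0, 0], 0, 0.3],
  [[0, 0, 0], 0, 0.3],
], squeeze=70)

```text
t: 17.8
tcp_pos: [0.4722, 0.1141, 0.0809]
tool_rot: [0.715, 0.699, -0.0, -0.0]
force: [1.0, -0.2, -4.0]
finger_gap: 0.564
```

Call:
arm_command([
  [[0, -1, 5], 0, 0.3],
  [[0, -1, 10], 0, 0.3],
  [[0, -1, 15], 0, 0.3],
  [[0, 0, 20], 0, 0.3],
  [[0, 0, 20], 0, 0.3],
  [[0, 0, 10], 0, 0.3],
  [[0, 0, 0], 0, 0.3],
])

```text
t: 18.68
tcp_pos: [0.4727, 0.111, 0.162]
tool_rot: [0.715, 0.699, 0.001, 0.001]
force: [0.5, -0.2, -4.2]
finger_gap: 0.565
```

Run:
```python
from h import *
s=manip.sense(); print(s['t'],s['tcp_pos'],s['force'],s['ft_torque'],s['finger_gap'])
im=manip.snapshot('scene');cv2.imwrite('pics/s16.png',im)
cv2.imwrite('pics/s16l.png',cv2.resize(im[150:290,130:340],None,fx=3.8,fy=3.8,interpolation=cv2.INTER_CUBIC))
```

```text
18.675 [0.47271395 0.11104634 0.16196903] [ 0.49541173 -0.15668504 -4.21553556] [-0.25937364 -0.0362943   0.05486971] 0.5646642331023124
```

View pics/s16l.png

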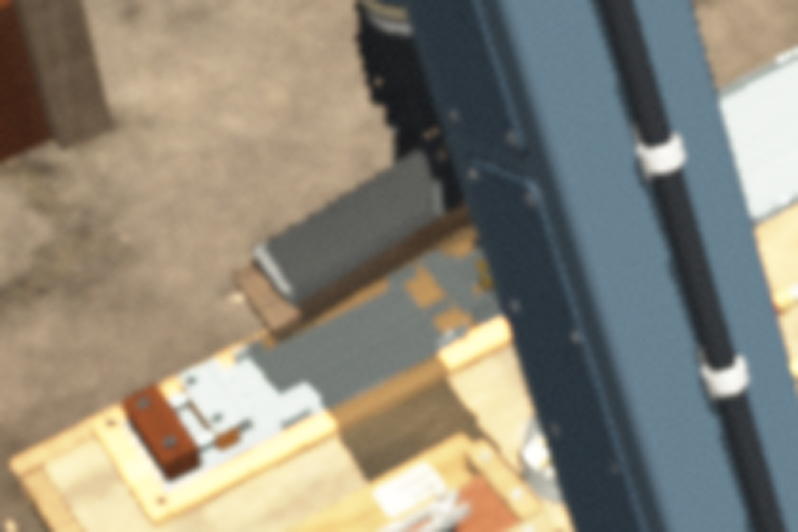

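Call:
arm_command([
  [[0, -15, 0], 0, 0.3],
  [[0.5, -30, 0], 0, 0.3],
  [[0.5, -40, 0], 0.003, 0.3],
  [[0.5, -40, 0], 0.003, 0.3],
  [[0.5, -45, 0], 0.003, 0.3],
  [[0.5, -45, 0], 0.003, 0.3],
  [[0.5, -45, 0], 0, 0.3],
  [[0.5, -45, 0], 0, 0.3],
  [[0, -40, 0], 0, 0.3],
  [[0, -25, 0], 0, 0.3],
  [[0, -15, 0], 0, 0.3],
  [[0, 0, 0], 0, 0.3],
])

```text
t: 20.23
tcp_pos: [0.4756, -0.2742, 0.1606]
tool_rot: [0.711, 0.703, 0.0, -0.0]
force: [-0.8, -0.4, -3.9]
finger_gap: 0.557
```

Call:
arm_command([
  [[0, 0, 0], 0, 0.3],
  [[0, 0, 0], 0, 0.3],
])

```text
t: 20.48
tcp_pos: [0.4756, -0.2724, 0.1609]
tool_rot: [0.71, 0.704, 0.0, -0.001]
force: [0.8, -0.4, -4.0]
finger_gap: 0.562
```

Run:
```python
from h import *
import pickle
s=manip.sense(); print(s['t'],s['tcp_pos'],yaw(s['tool_rot']),s['force'],s['ft_torque'],s['finger_gap'])
c=cal('wrist');im=manip.snapshot('wrist');cv2.imwrite('pics/w17.png',im);pickle.dump(c,open('w17.pkl','wb'))
im=manip.snapshot('scene');cv2.imwrite('pics/s17.png',im)
im=manip.snapshot('top');cv2.imwrite('pics/t17.png',im)
```

```text
20.475 [ 0.47560817 -0.27241114  0.16085278] 1.5617464522245348 [ 0.76155349 -0.37863253 -4.03970383] [-2.14836809e-01 -5.26389462e-03 -8.66579902e-05] 0.5616429122622447
```

View pics/w17.png

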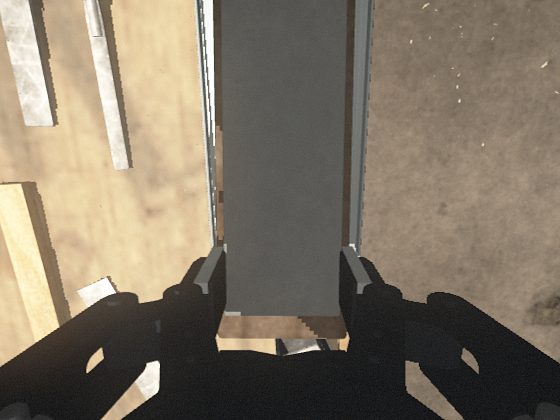

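View pics/s17.png

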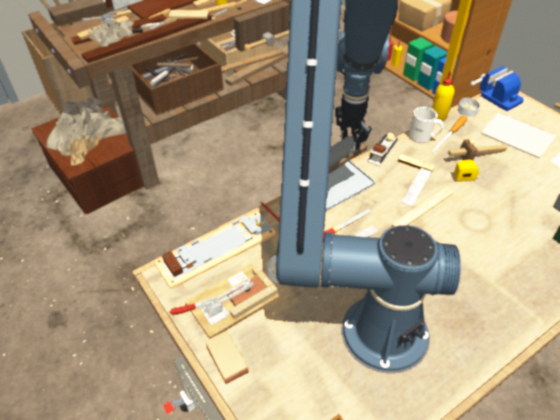

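View pics/t17.png

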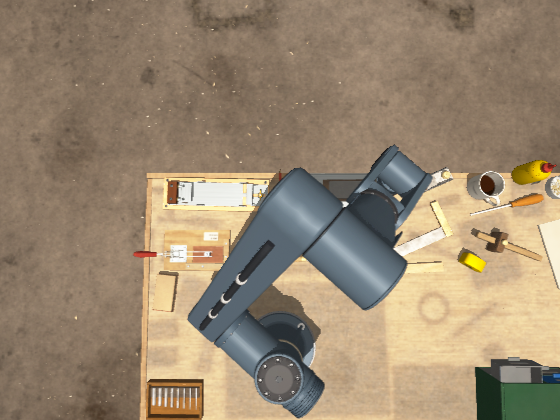

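Run:
```python
from h import *
import pickle
c=pickle.load(open('w17.pkl','rb'))
for p in [(203,20),(212,200),(370,20),(361,200),(213,240),(358,240)]: print(p,np.round(1000*ray(c,p,.014),1))
a=cv2.imread('pics/w17.png'); cv2.imwrite('pics/w17l.png',cv2.resize(a[0:260,170:400],None,fx=2.3,fy=2.3,interpolation=cv2.INTER_CUBIC))
```

```text
(203, 20) [ 416.8 -134.8   14. ]
(212, 200) [ 414.5 -275.3   14. ]
(370, 20) [ 543.3 -136.2   14. ]
(361, 200) [ 543.7 -276.6   14. ]
(213, 240) [ 413.  -312.2   14. ]
(358, 240) [ 542.9 -313.5   14. ]
```

View pics/w17l.png

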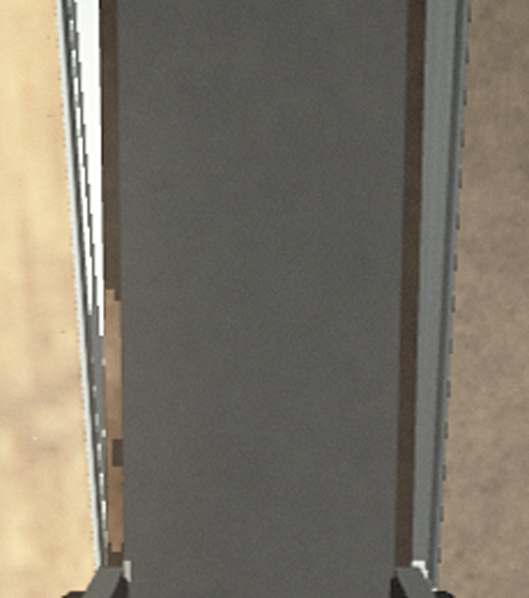

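Call:
arm_command([
  [[1, 0, -20], 0, 0.3],
  [[1, 0, -25], 0, 0.3],
  [[1, 0, -25], 0, 0.3],
  [[0, 0, -10], 0, 0.3],
  [[0, 0, -3], 0, 0.3],
  [[0, 0, 0], 0, 0.3],
])

```text
t: 21.38
tcp_pos: [0.4792, -0.2742, 0.0785]
tool_rot: [0.711, 0.703, 0.0, 0.001]
force: [0.0, -0.9, -4.8]
finger_gap: 0.562
```

Call:
arm_command([
  [[0, 0, 0], 0, 0.3],
  [[0, 0, 0], 0, 0.3],
  [[0, 0, 0], 0, 0.3],
], squeeze=22)

```text
t: 21.75
tcp_pos: [0.4789, -0.2741, 0.0783]
tool_rot: [0.711, 0.703, 0.0, 0.0]
force: [-0.9, -0.2, -5.0]
finger_gap: 0.566
```

Call:
arm_command([
  [[0, 0, -2], 0, 0.3],
  [[0, 0, -2], 0, 0.3],
  [[0, 0, -2], 0, 0.3],
  [[0, 0, -2], 0, 0.3],
  [[0, 0, 0], 0, 0.3],
])

```text
t: 22.38
tcp_pos: [0.4787, -0.2738, 0.0696]
tool_rot: [0.711, 0.703, -0.0, -0.0]
force: [-0.3, 0.1, -4.1]
finger_gap: 0.561
```

Call:
arm_command([
  [[0, 0, -1.5], 0, 0.3],
  [[0, 0, -1.5], 0, 0.3],
  [[0, 0, -1.5], 0, 0.3],
  [[0, 0, -1.5], 0, 0.3],
  [[0, 0, 0], 0, 0.3],
])

```text
t: 23.0
tcp_pos: [0.4787, -0.2739, 0.0638]
tool_rot: [0.711, 0.703, -0.0, -0.0]
force: [0.3, 0.5, -3.9]
finger_gap: 0.562
```

Call:
arm_command([
  [[0, 0.3, -1.5], 0, 0.3],
  [[0, 0.3, -1.5], 0, 0.3],
  [[0, 0.3, -1.5], 0, 0.3],
  [[0, 0.3, -1.5], 0, 0.3],
  [[0, 0, 0], 0, 0.3],
])

```text
t: 23.62
tcp_pos: [0.4788, -0.2729, 0.058]
tool_rot: [0.711, 0.703, -0.0, 0.0]
force: [0.5, -0.0, -1.9]
finger_gap: 0.561
```

Call:
arm_command([
  [[0, 0.3, -1.5], 0, 0.3],
  [[0, 0.3, -1.5], 0, 0.3],
  [[0, 0.3, -1.5], 0, 0.3],
  [[0, 0.3, -1.5], 0, 0.3],
  [[0, 0, 0], 0, 0.3],
])

```text
t: 24.25
tcp_pos: [0.4794, -0.2725, 0.0524]
tool_rot: [0.711, 0.703, -0.0, 0.001]
force: [-0.1, -5.3, 2.6]
finger_gap: 0.567
```

Call:
arm_command([
  [[0, 0.3, -1.5], 0, 0.3],
  [[0, 0.3, -1.5], 0, 0.3],
  [[0, 0.3, -1.5], 0, 0.3],
  [[0, 0.3, -1.5], 0, 0.3],
  [[0, 0, 0], 0, 0.3],
])

```text
t: 24.88
tcp_pos: [0.4798, -0.2712, 0.0463]
tool_rot: [0.711, 0.703, 0.0, 0.001]
force: [1.4, -5.3, 4.0]
finger_gap: 0.561
```

Call:
arm_command([
  [[0, 0, -1.5], 0, 0.3],
  [[0, 0, -1.5], 0, 0.3],
  [[0, 0, -1.5], 0, 0.3],
  [[0, 0, -1.5], 0, 0.3],
  [[0, 0, 0], 0, 0.3],
])

```text
t: 25.5
tcp_pos: [0.4796, -0.2711, 0.0402]
tool_rot: [0.711, 0.703, 0.0, 0.001]
force: [1.5, -5.3, 3.3]
finger_gap: 0.558
```

Call:
arm_command([
  [[0, 0, -1.2], 0, 0.3],
  [[0, 0, -1.2], 0, 0.3],
  [[0, 0, 0], 0, 0.3],
])

```text
t: 25.88
tcp_pos: [0.4796, -0.271, 0.0377]
tool_rot: [0.711, 0.703, 0.0, 0.001]
force: [0.3, -4.4, 3.0]
finger_gap: 0.562
```

Run:
```python
from h import *
s=manip.sense(); print(s['t'],s['tcp_pos'],s['force'],s['ft_torque'],s['finger_gap'])
im=manip.snapshot('wrist');cv2.imwrite('pics/w18.png',im)
im=manip.snapshot('scene');cv2.imwrite('pics/s18.png',cv2.resize(im[100:240,260:420],None,fx=4,fy=4,interpolation=cv2.INTER_CUBIC))
```

```text
25.875 [ 0.47955788 -0.27099957  0.0377392 ] [ 0.31372741 -4.37933071  2.99730188] [-0.10178588 -0.14427491 -0.13847293] 0.5620545896249172
```

View pics/w18.png

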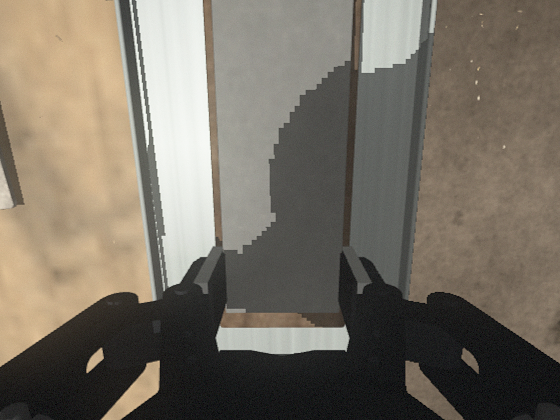

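View pics/s18.png

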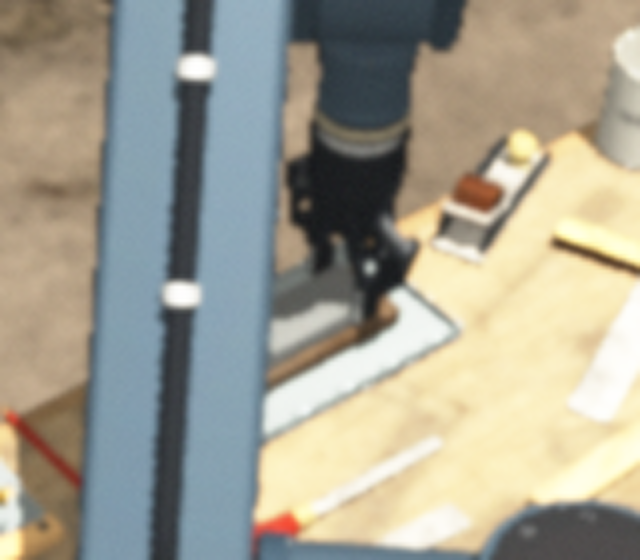

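Call:
arm_command([
  [[0, 0, -1], 0, 0.3],
  [[0, 0, -1], 0, 0.3],
  [[0, 0, 0], 0, 0.3],
])

```text
t: 26.35
tcp_pos: [0.4792, -0.2707, 0.0357]
tool_rot: [0.711, 0.703, 0.0, 0.001]
force: [0.6, -4.9, 4.0]
finger_gap: 0.56
```

Call:
arm_command([
  [[0, 0, -0.7], 0, 0.3],
  [[0, 0, 0], 0, 0.3],
])

```text
t: 26.6
tcp_pos: [0.4792, -0.2709, 0.0351]
tool_rot: [0.711, 0.703, 0.0, 0.001]
force: [-0.5, -6.2, 3.6]
finger_gap: 0.567
```

Call:
arm_command([
  [[0, 0, -0.7], 0, 0.3],
  [[0, 0, 0], 0, 0.3],
])

```text
t: 26.85
tcp_pos: [0.4792, -0.2709, 0.035]
tool_rot: [0.711, 0.703, 0.0, 0.001]
force: [-1.3, -4.6, 8.5]
finger_gap: 0.562
```

Call:
arm_command([
  [[0, 0, 0], 0, -0.1],
  [[0, 0, 0], 0, -0.3],
  [[0, 0, 0], 0, -0.5],
  [[0, 0, 0], 0, -0.5],
  [[0, 0, 0], 0, -0.5],
  [[0, 0, 0], 0, -0.5],
])

```text
t: 27.6
tcp_pos: [0.4787, -0.2701, 0.034]
tool_rot: [0.711, 0.703, -0.0, -0.0]
force: [-0.5, 0.6, -0.0]
finger_gap: 0.754
```

Run:
```python
from h import *
s=manip.sense(); print(s['t'],s['tcp_pos'],s['force'],s['finger_gap'])
im=manip.snapshot('wrist');cv2.imwrite('pics/w19.png',im)
```

```text
27.6 [ 0.47866489 -0.270144    0.03396318] [-0.45971701  0.57851531 -0.03866246] 0.7537927344512836
```

View pics/w19.png

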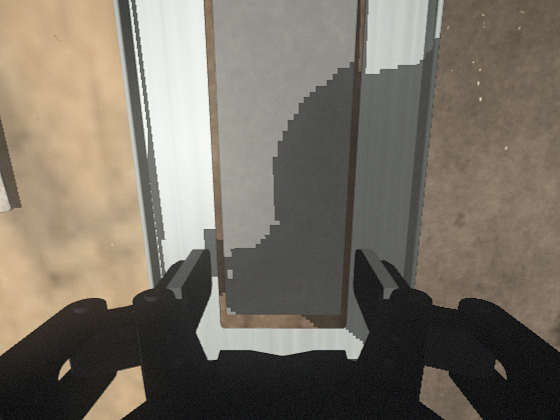

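Released with zero force; lift away and inspect.

Call:
arm_command([
  [[0, 0, 10], 0, -0.5],
  [[0, 0, 30], 0, -0.5],
  [[0, 0, 50], 0, -0.5],
  [[0, -20, 55], 0, -0.5],
  [[0, -30, 50], 0, -0.5],
  [[0, -30, 30], 0, -0.5],
  [[0, 0, 0], 0, -0.5],
  [[0, 0, 0], 0, -0.5],
  [[0, 0, 0], 0, -0.5],
])

```text
t: 28.78
tcp_pos: [0.4779, -0.3483, 0.2573]
tool_rot: [0.711, 0.704, 0.0, -0.002]
force: [-0.2, -0.5, -0.4]
finger_gap: 0.748
```

Run:
```python
from h import *
import pickle
s=manip.sense(); print(s['t'],s['tcp_pos'],s['force'],s['finger_gap'],abs(s['qd']).max())
c=cal('wrist');im=manip.snapshot('wrist');cv2.imwrite('pics/w20.png',im);pickle.dump(c,open('w20.pkl','wb'))
im=manip.snapshot('scene');cv2.imwrite('pics/s20.png',cv2.resize(im[100:240,260:420],None,fx=4,fy=4,interpolation=cv2.INTER_CUBIC))
```

```text
28.775 [ 0.47788314 -0.34833116  0.25734736] [-0.19405241 -0.54014106 -0.37024192] 0.7483589297424761 0.009874177792553706
```

View pics/w20.png

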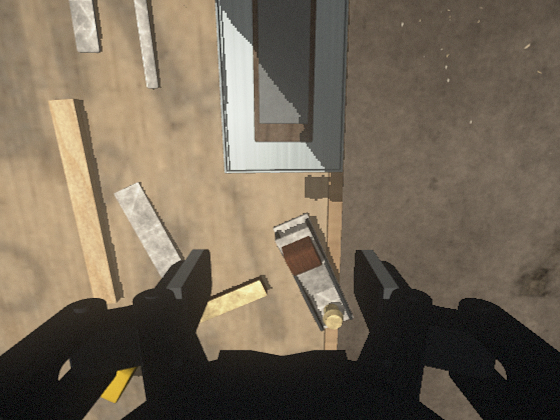

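View pics/s20.png

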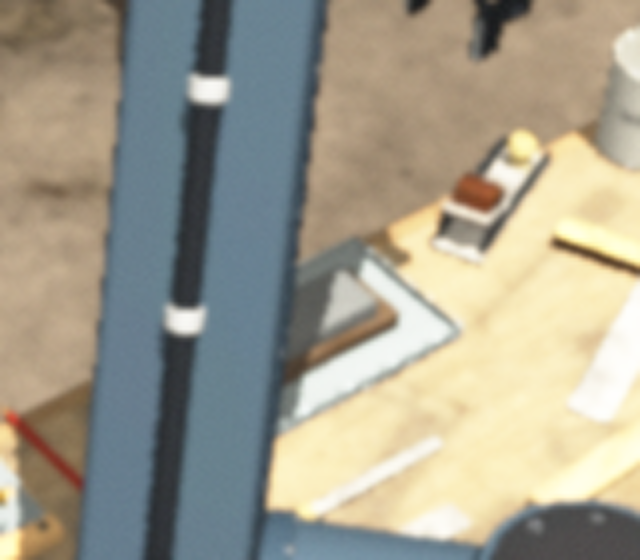

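Run:
```python
from h import *
import pickle
c=pickle.load(open('w20.pkl','rb'))
for n,p,z in [("box L",(254,141),.0205),("box R",(312,142),.0205),("trayL",(225,172),.014),("trayR",(343,174),.014),("stone top L",(255,20),.0205)]: print(n,np.round(1000*ray(c,p,z),1))
```

```text
box L [ 446.5 -306.6   20.5]
box R [ 510.  -308.4   20.5]
trayL [ 411.7 -341.5   14. ]
trayR [ 546.4 -345.2   14. ]
stone top L [ 451.4 -187.3   20.5]
```

```bash
python3 -c "
from station import manip
print(manip.sign_off()); print(manip.sense()['t'])"
```

```text
the job is handed in; nothing more can be done
None
the job is handed in; nothing more can be done
```

The oil stone is out of its cradle and lying in the drip tray, and I handed the job in at about 29 s. `sign_off()` gives no verdict, so the result below rests on my own checks.

**What I did:**
- I gripped the stone 58 mm toward the lip end at 20 N.
- I pushed it back against the jaw by feel until the camera showed the box clear of the lip, then tipped that end up. The push force peaked at about 9 N.
- I drew it out from under the jaw and carried it at 70 N grip. I then let it pivot back level on the tray floor at 22 N and released it with almost no force left.

**Partway trouble:**
- The box end caught on the fixed lip during tipping, with about 9 N at the wrist. I estimate about 10 N at the lip, half the 20 N limit. I backed off, pushed about 1 mm further and carried on.
- The stone also rubbed the cradle's side ears at up to about 5 N.

**Last checks:**
- **Position:** the stone is about 1 mm off the tray's centre across and about 6 mm off along. The limits are 32 mm and about 27 mm.
- **Flatness:** the box measures 63.5 mm wide against its true 64 mm, taken at floor height, so the end I could see is down on the floor. The arm hid the other end in the last view, so flatness there rests on the rise in force when it settled.
- **Robot:** the gripper was well clear and the wrist force was near zero.

**Disagreement:** the top and wrist cameras differed by 3 to 5 mm on where the tray and holder are. That is well inside the tray tolerance.

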